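# Walk the fly-tying vise round to the display rail

## Robot

A 7-joint arm with a two-finger parallel gripper is mounted at the origin on the work surface. World frame = base frame: x ahead of the robot, y to its left, z up, the work surface at z = 0. Lengths are in m, angles in degrees, forces in N, time in s.
With the tool pointing down it reaches from about 0.4 to 0.85 m from the base axis. Payload 10.4 kg.
Tool frame: the origin (TCP) lies midway between the tips of the shut fingers; the grasp point (between the pads) lies 19 mm behind it; z points along the fingers, y is the direction in which the jaws open and shut (so a half turn about z gives the same grasp; the last joint's range is limited). The gripper opens to 85 mm and grips with 20 to 120 N. Pads are 22 mm wide; open, the fingers measure 114 mm over their backs; the gripper's body (76 mm by 85 mm) begins 54 mm behind the grasp point. The pads swing forward as they close: fully open they stand 13 mm farther back than shut.
Start: joints at [73.763, 19.034, -3.707, 83.658, 1.238, 77.344, -5.071], TCP at [0.161, -0.604, 0.231] pointing down, gripper open.
Joint ranges: [-148.97, 148.97], [-28.65, 121.19], [-84.17, 76.75], [9.2, 138.47], [-72.65, 252.65], [3.7, 117.97], [-149.18, 149.18]. Speed limits (degrees/s): [127.2, 127.2, 159.86, 159.86, 180, 180, 180].

## Interface

Orientations are given as a 3x3 rotation matrix whose columns are the frame's x, y, z axes.
In Python, from station import env gives the robot as it stands.
- The arm moves only by the tool move_arm, never from a script. Its argument "deltas" is a list of rows, each a list of 3 entries, a list of its own where there are three numbers: the finger opening in m, from 0 to 0.0854, then the shift along the tool's x, y, z in m, then the turn about the tool's z in rad. A call has 1 to 10 rows; each row shifts and turns the pose as measured when the row begins, along the tool's axes as they then stand; what a row does not reach is not made up. A row lasts 1/12 s, in which the tool goes at most 41.7 mm and 7.16 degrees, less where a joint would pass 70% of its speed; a pose out of reach is approached as far as the arm can. A call with a gripper value outside its range is refused whole. The fingers move at their own pace and stop on an object; "grip_force" is the grip in N (left out, the last holds). Time passes only in rows, so rows that do not move let the fingers close. It gives the time, the measured TCP pose, the force and the opening at its end, in the units of the state.
- env.state(): the state, without advancing time (a new reading comes with each control period).
- env.read_camera(name): name is "side" or "top"; returns (picture, depth): 384x512x3 uint8, red, green, blue; 384x512 float32, m along the optical axis (not along the pixel's ray), 0 where there is no reading.
- env.camera_info(name): a dict with "K" (3x3 intrinsics, pixels), "camera_from_world" (4x4, takes a point from world to camera coordinates). Camera axes: x right, y up, looking along -z (the intrinsics and any distortion apply to the point x, -y, -z); pixel columns grow to the right and rows downward; lengths in m; the calibration is good to about 2 mm. A picture is of the moment at which its call begins. camera_info takes no time and is no camera call.
- env.hand_in(): hands the job in, once; it reports no verdict.
The state is a dict: "t": time; "joints": joint angles; "qd": joint speeds; "effort": joint torques, N m; "tcp_pos": TCP position; "tool_rot": TCP orientation; "ft_force": force on the tool from outside, world axes, zero at the start; "moment": the same for the moment, N m; "width": finger opening in m.
Only numpy, scipy, OpenCV 4.12 (cv2) and the standard library are available. Lean on these libraries where they do the work, as an engineer would, in place of code of your own. Each camera call takes 0.05 s, during which the arm holds its last target. There are 200 camera calls.

## Task

Walk the heavy vise base round and up to the wooden display rail by pushing its two red back corners in turn, at least left, then right, then left again, until its brass-plate front lies flush against the rail along its whole length. Only push: do not lift or tip it, and do not touch the vise standing on it. Leave everything else on the table where it is.

Things in the scene. Friction and masses are not known exactly. Their poses are not given: they have to be found in the camera images.
- base: Heavy vise base: dark wooden block on a steel foot, loose, 0.65 to 0.95 kg, 76 mm deep (x), 160 long (y), 45 high. Origin: centre of its underside. +x points out of the front face (brass plate, 38 mm ahead of the origin); back face 38 mm behind; +y is its left. Starts turned 20 to 35 degrees anticlockwise from facing the rail. Pushed at one back corner it turns roughly about its other end, and stops with the push.
- guard_left: Red plastic guard on the base's left back corner, fixed to the base, 36 mm deep by 40 mm long by 45 mm high. Origin at the centre of its flat back face (60 mm left of the base's middle, 22.5 mm above the table); axes as the base's: -x points out of the back face.
- guard_right: The same red guard on the base's right back corner, 60 mm right of the base's middle. Origin at the centre of its flat back face, axes as the base's.
- vise: The fly-tying vise, fixed upright on the base 14 mm ahead of its middle: brass foot, a steel stem 12 mm thick, and a head 98 mm above the base's top reaching 48 mm forward and 20 mm back of the stem. Top about 153 mm above the table. Origin at the middle of its foot, on the base's top. Not to be touched.
- front_left (a point): Point at the foot of the base's front face, 78 mm left of its middle (in effect the left front corner), at table height.
- front_right (a point): Point at the foot of the base's front face, 78 mm right of its middle, at table height.
- rail: The display rail, the fence: a brown wooden bar fixed to the table, 28 mm thick (x), 340 mm long (y), 40 mm high, with six small clips holding fishing flies along its top, up to 102 mm above the table. Origin at the centre of its underside; +x points away from the robot, so the face that the base goes against is at x = -14 mm in this frame.
- spool_blue: Thread spool, blue with white flanges, 32 mm across, 34 mm high, standing loose. Origin at the centre of its underside.
- spool_orange: Thread spool, orange with white flanges, 32 mm across, 34 mm high, standing loose. Origin at the centre of its underside.
- can: Green drinks can, 66 mm across, 115 mm high. Origin at the centre of its underside.
- tumbler: Drinking glass, 68 mm across the rim, 120 mm high. Origin at the centre of its underside.
- case: Turquoise spectacle case, 66 by 160 by 35 mm, lying. Origin at the centre of its underside.
- pen: Red pen, 10 by 125 by 13 mm, lying along its y. Origin at the centre of its underside.

How it is judged:
By the outcome, as a careful person would: the job done as asked, in the order asked, and still so for the second after the job is handed in, with the robot touching nothing.
It also fails if it takes over 72 s, if anything falls off the work surface, if the arm or the gripper's body presses on something with over 40 N, if the wrist force passes 120 N, or if a joint passes its speed limit or range.

## Working session

There is one attempt and no reset: what is moved stays moved. The work goes in short steps, Python scripts to look and compute and a tool call to move; the robot and the scene stay as the last step left them, time stands still between calls to the robot, and variables do not carry over. Pictures are saved under pics/ and viewed, about 8 in all and at most 12, crops included, and the job is handed in when it is done.

Besides the shell and the picture viewer there is one more tool, called after "Emit:" by a JSON object that holds its "api" and its "payload", one argument or row to a line. move_arm: Moves the arm, as the interface text tells. Its arguments: {"type":"object","properties":{"deltas":{"type":"array","items":{"type":"array"}},"grip_force":{"type":"number"}},"required":["deltas"]}

```bash
mkdir -p pics; ls
python3 - <<'E'
from station import env
import cv2,numpy as np
s=env.state();print(s['t'],s['tcp_pos'],s['tool_rot'],s['width'])
for n in('top','side'):
    p,d=env.read_camera(n);i=env.camera_info(n);print(n,i)
    np.savez(f'{n}0.npz',p=p,d=d)
    cv2.imwrite(f'pics/{n}0.png',p[:,:,::-1])
E
```

```text
pics
0.0 [ 0.16103237 -0.60351806  0.23051589] [[ 9.66177258e-01  2.57878449e-01 -4.60886618e-04]
 [ 2.57878840e-01 -9.66176356e-01  1.32385560e-03]
 [-1.03903925e-04 -1.39793208e-03 -9.99999017e-01]] 0.08531143377540192
top {'K': array([[391.92698979,   0.        , 256.24770534],
       [  0.        , 391.92698979, 194.3363415 ],
       [  0.        ,   0.        ,   1.        ]]), 'camera_from_world': array([[-0.02377742, -0.99967554, -0.00913519,  0.01964102],
       [ 0.98934664, -0.02484256,  0.14344363, -0.58584541],
       [-0.14362403, -0.00562715,  0.98961633, -1.07763497],
       [ 0.        ,  0.        ,  0.        ,  1.        ]])}
side {'K': array([[357.23524001,   0.        , 253.65028554],
       [  0.        , 357.23524001, 190.12286234],
       [  0.        ,   0.        ,   1.        ]]), 'camera_from_world': array([[-7.06234954e-01, -7.07977521e-01,  1.37752464e-04,
         3.90543369e-01],
       [ 5.03182687e-01, -5.01807295e-01,  7.03559963e-01,
        -3.23222838e-01],
       [-4.98035513e-01,  4.96947953e-01,  7.10635884e-01,
        -7.05091524e-01],
       [ 0.00000000e+00,  0.00000000e+00,  0.00000000e+00,
         1.00000000e+00]])}
```

View pics/top0.png

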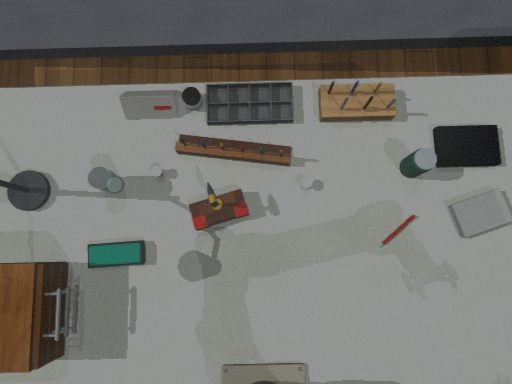

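View pics/side0.png

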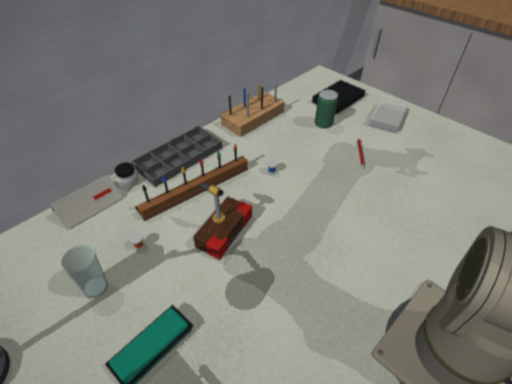

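Top view: the rail spans cols 177–292 and rows 135–165. The base is at (219,210), with its red guards at (200,222) on the left and (241,211) on the right. The spools are at (157,170) and (306,183). The side view agrees.

```bash
cat > h.py <<'E'
import numpy as np,cv2
from station import env
def cloud(n,p,d):
    i=env.camera_info(n);K=i['K'];T=np.linalg.inv(i['camera_from_world'])
    v,u=np.mgrid[:384,:512]
    X=np.stack([(u-K[0,2])/K[0,0]*d,-(v-K[1,2])/K[1,1]*d,-d],-1)
    return X@T[:3,:3].T+T[:3,3]
def rect(pts):
    (c,wh,a)=cv2.minAreaRect(pts[:,:2].astype(np.float32)*1000)
    b=cv2.boxPoints((c,wh,a));e=b[1]-b[0],b[2]-b[1]
    L=max(e,key=np.linalg.norm);L=L*np.sign(L[1])
    return np.round(c,1),np.round(wh,1),np.round(np.degrees(np.arctan2(-L[0],L[1])),2)
def comp(m,seed=None):
    n,l,st,c=cv2.connectedComponentsWithStats(m.astype(np.uint8))
    return [(l==k) for k in range(1,n) if st[k,4]>60]
def look(n='top',p=None,d=None):
    if p is None:p,d=env.read_camera(n)
    W=cloud(n,p,d);hsv=cv2.cvtColor(p,cv2.COLOR_RGB2HSV).astype(int)
    h,s,v=hsv[...,0],hsv[...,1],hsv[...,2]
    return p,d,W,h,s,v
E
python3 - <<'E'
from h import *
for n in('top','side'):
    z=np.load(n+'0.npz');p,d,W,h,s,v=look(n,z['p'],z['d'])
    R=(d>0)&(W[...,0]>.4)&(W[...,0]<.85)&(W[...,1]>-.4)&(W[...,1]<.4)
    print(n,'table z',np.median(W[...,2][R]))
    for m in comp(R&(W[...,2]>.012)):
        P=W[m];print(np.round(P.mean(0),3),m.sum(),P[:,2].max().round(3),rect(P))
    zz=W[...,2]
    for nm,m in(('red',((h<6)|(h>174))&(s>190)&(v>90)&R&(zz>.038)&(zz<.052)),('blk',R&(zz>.038)&(zz<.052)),('rail',R&(zz>.034)&(zz<.046))):
        for c in comp(m):P=W[c];print(nm,c.sum(),np.round(np.median(P,0),4),rect(P))
E
```

```text
top table z 0.00014154430096313675
[ 0.826 -0.295  0.046] 1281 0.136 (array([ 828.9, -295.1]), array([ 42. , 209.8]), np.float32(0.09))
[0.816 0.019 0.024] 355 0.036 (array([829. ,  18.6]), array([ 42.1, 258.6]), np.float32(0.18))
[0.845 0.32  0.018] 213 0.031 (array([843.2, 318.6]), array([ 13.3, 159.5]), np.float32(0.02))
[0.71  0.071 0.041] 1376 0.105 (array([720.2,  70.4]), array([338.7,  44.9]), np.float32(-8.06))
[0.663 0.294 0.033] 98 0.038 (array([663.5, 294.1]), array([31.6, 30. ]), np.float32(-64.02))
[0.631 0.397 0.082] 138 0.121 (array([632.4, 396.4]), array([37.8,  7.1]), np.float32(-89.85))
[ 0.618 -0.14   0.034] 97 0.038 (array([ 617.9, -140.1]), array([28.7, 31.2]), np.float32(43.77))
[0.547 0.114 0.054] 1573 0.155 (array([558.6, 117.2]), array([100.7, 159.4]), np.float32(15.82))
[0.431 0.363 0.031] 593 0.04 (array([432.2, 364.7]), array([65.1, 71.1]), np.float32(1.05))
blk 941 [ 0.8273 -0.2938  0.0445] (array([ 829.1, -295. ]), array([ 41.7, 209.7]), np.float32(0.04))
blk 752 [0.711 0.07  0.04 ] (array([711.9,  71.2]), array([337.7,  28.3]), np.float32(-7.95))
blk 13
[... 1190 characters left out ...]
(-73.63))
red 175 [0.5056 0.1734 0.0429] (array([509.9, 168.7]), array([36.7, 38.9]), np.float32(16.63))
blk 461 [ 0.8256 -0.2843  0.0432] (array([ 827.2, -293.1]), array([211.7,  45. ]), np.float32(-0.38))
blk 524 [0.7126 0.0999 0.0392] (array([709.7,  74. ]), array([336.2,  28.7]), np.float32(-8.2))
blk 1459 [0.5418 0.1264 0.0433] (array([545.7, 115.2]), array([ 77.7, 161. ]), np.float32(15.64))
rail 494 [ 0.8227 -0.2835  0.0428] (array([ 827.1, -293.1]), array([211.7,  45.4]), np.float32(-0.06))
rail 921 [0.7118 0.0932 0.0382] (array([709.8,  73.3]), array([338.1,  30.8]), np.float32(-8.16))
rail 1422 [0.5384 0.1294 0.0431] (array([545.5, 115.4]), array([ 77.8, 161.1]), np.float32(15.84))
```

Emit:
{"api": "move_arm", "payload": {
  "deltas": [
    [0, [0.03, -0.018, 0], 0],
    [0, [0.03, -0.018, 0], 0],
    [0, [0.03, -0.018, 0], 0],
    [0, [0.03, -0.018, 0], 0],
    [0, [0.03, -0.018, 0], 0],
    [0, [0.03, -0.018, 0], 0],
    [0, [0.03, -0.018, 0], 0],
    [0, [0.03, -0.018, 0], 0],
    [0, [0.03, -0.018, 0], 0],
    [0, [0.03, -0.018, 0], 0]
  ],
  "grip_force": 40
}}

```text
t: 0.93
tcp_pos: [0.4054, -0.3471, 0.2252]
tool_rot: [[0.97, 0.242, -0.009], [0.242, -0.97, 0.004], [-0.007, -0.006, -1.0]]
ft_force: [1.0, -1.4, 0.3]
width: 0.0002
```

Emit:
{"api": "move_arm", "payload": {
  "deltas": [
    [0, [0.014, -0.036, 0], 0],
    [0, [0.014, -0.036, 0], 0],
    [0, [0.014, -0.036, 0], 0],
    [0, [0.014, -0.036, 0], 0],
    [0, [0.014, -0.036, 0], 0],
    [0, [0.014, -0.036, 0], 0],
    [0, [0.014, -0.036, 0], 0],
    [0, [0.014, -0.036, 0], 0],
    [0, [0.014, -0.036, 0], 0],
    [0, [0.014, -0.036, 0], 0]
  ]
}}

```text
t: 1.77
tcp_pos: [0.4544, 0.0544, 0.224]
tool_rot: [[0.97, 0.242, -0.011], [0.242, -0.97, 0.004], [-0.009, -0.007, -1.0]]
ft_force: [1.7, -0.6, 0.5]
width: -0.0001
```

Emit:
{"api": "move_arm", "payload": {
  "deltas": [
    [0, [0.01, -0.032, 0], 0],
    [0, [0.01, -0.032, 0], 0],
    [0, [0.01, -0.032, 0], 0],
    [0, [0, 0, 0], 0],
    [0, [0, 0, 0.036], 0],
    [0, [0, 0, 0.036], 0],
    [0, [0, 0, 0.036], 0],
    [0, [0, 0, 0.036], 0],
    [0, [0, 0, 0.03], 0],
    [0, [0, 0, 0.02], 0]
  ]
}}

```text
t: 2.6
tcp_pos: [0.4586, 0.1747, 0.0276]
tool_rot: [[0.966, 0.258, 0.0], [0.258, -0.966, 0.01], [0.003, -0.01, -1.0]]
ft_force: [0.1, -0.5, -0.5]
width: 0.0002
```

Emit:
{"api": "move_arm", "payload": {
  "deltas": [
    [0, [0, 0.02, 0.003], 0],
    [0, [0.006, 0, 0.004], 0],
    [0, [0.008, 0, 0], 0],
    [0, [0.006, 0, 0], 0],
    [0, [0.006, 0, 0], 0.045],
    [0, [0.006, 0, 0], 0.045],
    [0, [0.006, 0, 0], 0.045],
    [0, [0.006, 0, 0], 0.045],
    [0, [0.006, 0, 0], 0.045],
    [0, [0.006, 0, 0], 0.045]
  ]
}}

```text
t: 3.43
tcp_pos: [0.5152, 0.1695, 0.0148]
tool_rot: [[1.0, -0.015, -0.015], [-0.015, -1.0, 0.011], [-0.016, -0.011, -1.0]]
ft_force: [-2.8, 2.4, -0.5]
width: 0.0001
```

```bash
cat > w.py <<'E'
from h import *
import sys
R=[]
RC=np.array([.7105,.0725]);RY=np.radians(-8.1)
from scipy.optimize import minimize
def base(n,z0):
    p,d,W,h,s,v=look(n)
    zz=W[...,2]
    T=((zz>.037)&(zz<.052)&(d>0)&(W[...,0]>.45)&(W[...,0]<.80)&(abs(W[...,1]-.1)<.16))
    # rail frame; keep only points nearer the robot than the rail's face; drop grey/yellow tool pixels by saturation
    q=(W[...,:2]-RC);c,sn=np.cos(RY),np.sin(RY)
    xr=q[...,0]*c+q[...,1]*sn
    T&=(xr<-.015)&(s>80)
    P=max((W[m] for m in comp(T)),key=len)
    if n=='side':P=P+[.0012,-.0012,0]
    return p,rect(P)
for n in('top','side'):
    p,r=base(n,0)
    cc=r[0]/1000-RC;c,sn=np.cos(RY),np.sin(RY)
    a=(r[2]-np.degrees(RY)); 
    print(n,r,'rail frame x,y mm',np.round([1e3*(cc[0]*c+cc[1]*sn),1e3*(-cc[0]*sn+cc[1]*c)],1),'rel yaw',round(float(a),2))
    if len(sys.argv)>1:cv2.imwrite(f'pics/{n}{sys.argv[1]}.png',cv2.resize(p[100:300,130:350,::-1],None,fx=3 if n=='top' else 3,fy=3)[:600,:800])
s=env.state();T=np.array(s['tool_rot']);print(s['t'],np.round(s['tcp_pos'],4),'tool yaw',np.degrees(np.arctan2(T[1,0],T[0,0])).round(2),np.round(s['ft_force'],1))
E
python3 w.py 1
```

```text
top (array([565.2, 100.3]), array([ 75.3, 135.7]), np.float32(1.62)) rail frame x,y mm [-147.8    7. ] rel yaw 9.72
side (array([562. ,  67.1]), array([73.1, 67.9]), np.float32(-83.62)) rail frame x,y mm [-146.3  -26.3] rel yaw -75.52
3.5333 [0.5161 0.1692 0.0151] tool yaw -0.79 [-0.8  1.2 -0.3]
```

Emit:
{"api": "move_arm", "payload": {
  "deltas": [
    [0, [0.006, 0, -0.003], 0.04],
    [0, [0.006, 0, 0], 0.04],
    [0, [0.006, 0, 0], 0.04],
    [0, [0.006, 0, 0], 0.04],
    [0, [0.006, 0, 0], 0.04],
    [0, [0.006, 0, 0], 0.04],
    [0, [0, 0, 0], 0],
    [0, [-0.015, 0, -0.002], 0],
    [0, [-0.02, 0, 0], 0],
    [0, [-0.015, 0, 0], 0]
  ]
}}

```text
t: 4.37
tcp_pos: [0.5035, 0.182, 0.0234]
tool_rot: [[0.971, -0.24, -0.013], [-0.24, -0.971, 0.015], [-0.016, -0.011, -1.0]]
ft_force: [-0.2, 1.3, 0.6]
width: 0.0001
```

```bash
python3 w.py 2
```

```text
top (array([584.7, 106.3]), array([160.2,  74.9]), np.float32(-14.33)) rail frame x,y mm [-129.3   15.7] rel yaw -6.23
side (array([569.7,  56.4]), array([56. , 74.1]), np.float32(73.42)) rail frame x,y mm [-137.1  -35.8] rel yaw 81.52
4.4667 [0.5026 0.1826 0.0236] tool yaw -13.78 [ 0.2 -0.5  0.6]
```

View pics/top2.png

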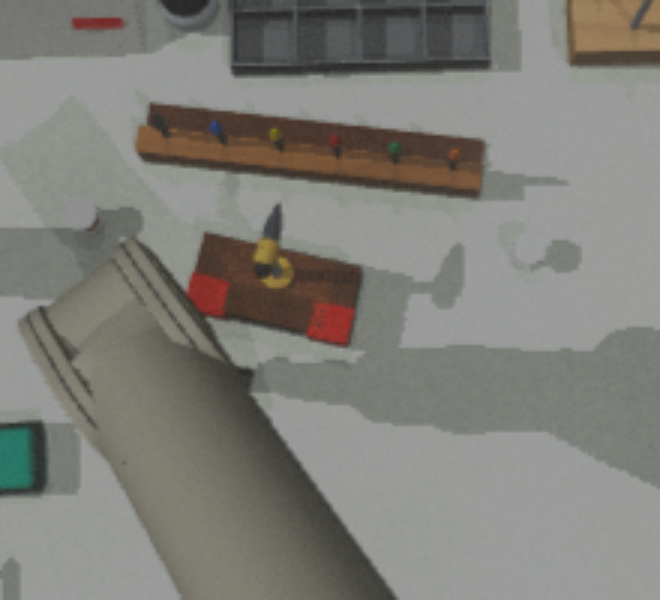

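Base yaw is now −6° relative to the rail, 129 mm out, and clear of everything. Next I go to the right guard.

Emit:
{"api": "move_arm", "payload": {
  "deltas": [
    [0, [0, 0.038, 0], 0],
    [0, [0, 0.038, 0], 0],
    [0, [0, 0.038, 0], 0],
    [0, [0, 0, 0], 0],
    [0, [0.018, 0, 0.001], 0],
    [0, [0.018, 0, 0.001], 0],
    [0, [0.008, 0, 0], 0],
    [0, [0, 0, 0], 0]
  ]
}}

```text
t: 5.13
tcp_pos: [0.5227, 0.0551, 0.0228]
tool_rot: [[0.974, -0.225, -0.005], [-0.225, -0.974, 0.012], [-0.008, -0.01, -1.0]]
ft_force: [-0.6, -0.5, 0.7]
width: 0.0001
```

Emit:
{"api": "move_arm", "payload": {
  "deltas": [
    [0, [0.006, 0, 0], -0.03],
    [0, [0.006, 0, 0], -0.045],
    [0, [0.006, 0, 0], -0.045],
    [0, [0.006, 0, 0], -0.045],
    [0, [0.006, 0, 0], -0.045],
    [0, [0.006, 0, 0], -0.045],
    [0, [0.006, 0, 0], -0.045],
    [0, [0.006, 0, 0], -0.045],
    [0, [0.006, 0, 0], -0.045],
    [0, [0, 0, 0], 0]
  ]
}}

```text
t: 5.97
tcp_pos: [0.5646, 0.0516, 0.0193]
tool_rot: [[0.981, 0.192, -0.03], [0.192, -0.981, 0.002], [-0.029, -0.008, -1.0]]
ft_force: [-0.5, 0.2, -0.9]
width: 0.0004
```

```bash
python3 w.py 3
```

```text
top (array([601.1, 167.5]), array([77.7, 63.8]), np.float32(-72.61)) rail frame x,y mm [-121.7   78.6] rel yaw -64.51
side (array([604.9, 117.7]), array([ 74., 157.]), np.float32(7.06)) rail frame x,y mm [-110.9   29.9] rel yaw 15.16
6.0667 [0.5642 0.052  0.0194] tool yaw 10.89 [-0.3  0.   0.9]
```

Emit:
{"api": "move_arm", "payload": {
  "deltas": [
    [0, [-0.02, 0, 0], 0],
    [0, [-0.025, 0, 0], 0],
    [0, [0, -0.038, 0], 0.03],
    [0, [0, -0.038, 0], 0.03],
    [0, [0, -0.038, 0], 0],
    [0, [0, 0, 0], 0]
  ]
}}

```text
t: 6.57
tcp_pos: [0.4994, 0.1575, 0.0224]
tool_rot: [[0.993, 0.112, -0.025], [0.112, -0.994, 0.004], [-0.025, -0.007, -1.0]]
ft_force: [-0.4, 0.9, 0.2]
width: 0.0001
```

```bash
python3 w.py 4
```

```text
top (array([608.1, 113.9]), array([ 74.8, 156. ]), np.float32(5.77)) rail frame x,y mm [-107.2   26.6] rel yaw 13.87
side (array([600.6, 153. ]), array([74.2, 85.9]), np.float32(8.5)) rail frame x,y mm [-120.1   64.2] rel yaw 16.6
6.6667 [0.5007 0.1511 0.0216] tool yaw 6.18 [-0.2 -0.6 -0.3]
```

Emit:
{"api": "move_arm", "payload": {
  "deltas": [
    [0, [0.017, -0.007, 0], 0],
    [0, [0.017, -0.006, 0], 0],
    [0, [0.01, 0, 0], 0],
    [0, [0.006, 0, 0], 0],
    [0, [0.006, 0, 0], 0.04],
    [0, [0.006, 0, 0], 0.04],
    [0, [0.006, 0, 0], 0.045],
    [0, [0.006, 0, 0], 0.045],
    [0, [0.006, 0, 0], 0.045],
    [0, [0.006, 0, 0], 0.045]
  ]
}}

```text
t: 7.5
tcp_pos: [0.5811, 0.1642, 0.0178]
tool_rot: [[0.985, -0.169, -0.039], [-0.17, -0.986, -0.0], [-0.038, 0.007, -0.999]]
ft_force: [-5.9, 3.8, 3.9]
width: 0.0
```

```bash
python3 w.py 5
```

```text
top (array([622.9,  89.5]), array([125.6,  75.2]), np.float32(-6.26)) rail frame x,y mm [-89.1   4.5] rel yaw 1.84
side (array([620.4,  63.4]), array([76.1, 77.1]), np.float32(81.05)) rail frame x,y mm [-87.9 -21.7] rel yaw 89.15
7.6 [0.5821 0.1633 0.0177] tool yaw -9.76 [-0.7  0.9  0.6]
```

Emit:
{"api": "move_arm", "payload": {
  "deltas": [
    [0, [0.006, 0, -0.002], 0.03],
    [0, [0.006, 0, 0], 0.04],
    [0, [0.006, 0, 0], 0.04],
    [0, [0.004, 0, 0], 0.02],
    [0, [-0.02, 0, 0], 0],
    [0, [-0.025, 0, 0], 0],
    [0, [-0.005, 0.025, 0], 0],
    [0, [0, 0.038, 0], 0],
    [0, [0, 0.038, 0], 0],
    [0, [0, 0, 0], 0]
  ]
}}

```text
t: 8.43
tcp_pos: [0.5232, 0.0706, 0.0219]
tool_rot: [[0.953, -0.302, -0.038], [-0.302, -0.953, -0.002], [-0.035, 0.013, -0.999]]
ft_force: [1.3, -1.1, 0.3]
width: 0.0002
```

```bash
python3 w.py 6
```

```text
top (array([651.7, 143.7]), array([65.5, 69.6]), np.float32(75.05)) rail frame x,y mm [-68.2  62.2] rel yaw 83.15
side (array([639.7, 104.1]), array([149.3,  77.3]), np.float32(-13.16)) rail frame x,y mm [-74.5  21.3] rel yaw -5.06
8.5333 [0.5247 0.0765 0.0226] tool yaw -17.38 [-0.3  0.2 -0.5]
```

Emit:
{"api": "move_arm", "payload": {
  "deltas": [
    [0, [0.018, 0.006, 0], -0.07],
    [0, [0.018, 0.005, 0], 0],
    [0, [0.015, 0, 0], 0],
    [0, [0.006, 0, 0], 0],
    [0, [0.006, 0, 0], -0.02],
    [0, [0.006, 0, 0], -0.045],
    [0, [0.006, 0, 0], -0.045],
    [0, [0.005, 0, 0], -0.03],
    [0, [0, 0, 0], 0]
  ]
}}

```text
t: 9.28
tcp_pos: [0.5994, 0.05, 0.0195]
tool_rot: [[0.996, -0.077, -0.044], [-0.078, -0.997, -0.001], [-0.044, 0.004, -0.999]]
ft_force: [0.1, 0.0, 0.2]
width: -0.0001
```

```bash
python3 w.py 7
```

```text
top (array([653.2, 150.2]), array([60.6, 72.5]), np.float32(84.22)) rail frame x,y mm [-67.7  68.9] rel yaw 92.32
side (array([652.2, 113.5]), array([137.5,  77.1]), np.float32(-3.75)) rail frame x,y mm [-63.5  32.4] rel yaw 4.35
9.3833 [0.5992 0.0505 0.0196] tool yaw -4.56 [-0.2  0.4  0.1]
```

Emit:
{"api": "move_arm", "payload": {
  "deltas": [
    [0, [0.004, 0, 0], -0.02],
    [0, [0.004, 0, 0], -0.02],
    [0, [0.003, 0, 0], -0.01]
  ]
}}

```text
t: 9.63
tcp_pos: [0.6051, 0.0501, 0.019]
tool_rot: [[0.998, -0.026, -0.054], [-0.027, -1.0, -0.004], [-0.053, 0.005, -0.999]]
ft_force: [-27.9, -4.5, 24.0]
width: -0.0003
```

```bash
python3 w.py 8
```

```text
top (array([656.5, 153.8]), array([74.3, 61. ]), np.float32(-88.02)) rail frame x,y mm [-64.9  72.9] rel yaw -79.92
side (array([655.8, 113.8]), array([139.3,  78.5]), np.float32(-1.36)) rail frame x,y mm [-60.   33.2] rel yaw 6.74
9.7333 [0.605  0.0501 0.0189] tool yaw -1.55 [-18.6  -3.8  13.7]
```

Contact with the rail at the right front corner (28 N). Now the left again.

Emit:
{"api": "move_arm", "payload": {
  "deltas": [
    [0, [-0.02, 0, 0], 0],
    [0, [-0.02, 0, 0], 0],
    [0, [0, -0.038, 0], 0],
    [0, [0, -0.038, 0], 0],
    [0, [0, -0.038, 0], 0],
    [0, [0, 0, 0], 0]
  ]
}}

```text
t: 10.23
tcp_pos: [0.5671, 0.1673, 0.0212]
tool_rot: [[0.998, -0.032, -0.051], [-0.033, -0.999, -0.004], [-0.051, 0.005, -0.999]]
ft_force: [-0.5, 1.1, -0.0]
width: 0.0003
```

```bash
python3 w.py 9
```

```text
top (array([655.2, 101.4]), array([154.2,  74.2]), np.float32(-1.68)) rail frame x,y mm [-58.8  20.8] rel yaw 6.42
side (array([651.5,  45.8]), array([42.5, 75.1]), np.float32(89.67)) rail frame x,y mm [-54.6 -34.7] rel yaw 97.77
10.3333 [0.5681 0.1602 0.0204] tool yaw -2.16 [-0.6 -1.6  0.1]
```

View pics/top9.png

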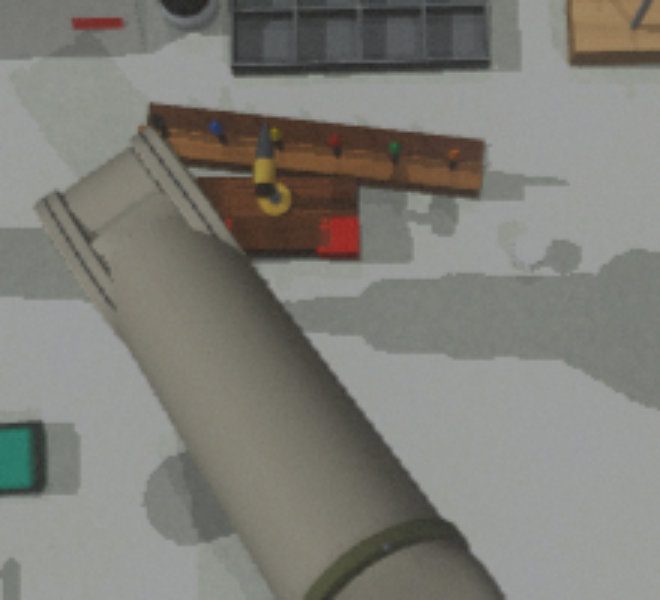

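Emit:
{"api": "move_arm", "payload": {
  "deltas": [
    [0, [0.015, -0.008, 0], 0],
    [0, [0.015, 0, 0], 0],
    [0, [0.006, 0, 0], 0],
    [0, [0.005, 0, 0], 0.03],
    [0, [0.005, 0, 0], 0.04],
    [0, [0.004, 0, 0], 0.03]
  ]
}}

```text
t: 10.83
tcp_pos: [0.6179, 0.1637, 0.0176]
tool_rot: [[0.988, -0.144, -0.056], [-0.145, -0.989, -0.008], [-0.054, 0.016, -0.998]]
ft_force: [-5.5, 3.5, 4.0]
width: 0.0002
```

```bash
python3 w.py 10
```

```text
top (array([659.2,  81.1]), array([121.7,  73.8]), np.float32(-7.56)) rail frame x,y mm [-52.    1.3] rel yaw 0.54
side (array([657. ,  63.2]), array([85.6, 75.6]), np.float32(-10.02)) rail frame x,y mm [-51.7 -16.7] rel yaw -1.92
10.9333 [0.6184 0.1633 0.0175] tool yaw -8.29 [-1.8  2.4  0.6]
```

Emit:
{"api": "move_arm", "payload": {
  "deltas": [
    [0, [0.003, 0, 0], 0],
    [0, [0.003, 0, 0], 0],
    [0, [0.003, 0, 0], 0]
  ]
}}

```text
t: 11.18
tcp_pos: [0.6227, 0.1633, 0.0173]
tool_rot: [[0.988, -0.141, -0.063], [-0.142, -0.99, -0.008], [-0.061, 0.017, -0.998]]
ft_force: [-22.8, 0.4, 17.1]
width: -0.0001
```

Emit:
{"api": "move_arm", "payload": {
  "deltas": [
    [0, [0.003, 0, 0], 0],
    [0, [-0.015, 0, 0], 0],
    [0, [-0.03, 0, 0], 0],
    [0, [-0.005, 0.038, 0], 0],
    [0, [0, 0.038, 0], 0],
    [0, [0, 0.038, 0], 0],
    [0, [0, 0, 0], 0]
  ]
}}

```text
t: 11.77
tcp_pos: [0.5529, 0.0519, 0.0224]
tool_rot: [[0.988, -0.136, -0.069], [-0.137, -0.99, -0.012], [-0.066, 0.021, -0.998]]
ft_force: [0.5, -1.3, 0.1]
width: -0.0003
```

```bash
python3 w.py 11
```

```text
top (array([699.1, 146.9]), array([23.8, 55.4]), np.float32(11.3)) rail frame x,y mm [-21.8  72.1] rel yaw 19.4
side (array([662.9, 100.3]), array([157.5,  74.3]), np.float32(-7.92)) rail frame x,y mm [-51.   20.8] rel yaw 0.18
11.8667 [0.5535 0.0588 0.0229] tool yaw -7.62 [-0.1  1.7 -0.3]
```

Emit:
{"api": "move_arm", "payload": {
  "deltas": [
    [0, [0.02, 0, 0], 0],
    [0, [0.02, 0, 0], 0],
    [0, [0.008, 0, 0], 0],
    [0, [0.004, 0, 0], 0],
    [0, [0.003, 0, 0], 0]
  ]
}}

```text
t: 12.28
tcp_pos: [0.6073, 0.054, 0.0195]
tool_rot: [[0.989, -0.128, -0.071], [-0.129, -0.992, -0.009], [-0.069, 0.018, -0.997]]
ft_force: [-23.5, -3.0, 17.9]
width: 0.0002
```

Emit:
{"api": "move_arm", "payload": {
  "deltas": [
    [0, [-0.02, 0, 0], 0],
    [0, [-0.035, 0, 0], 0],
    [0, [-0.03, 0, 0], 0],
    [0, [0, 0.02, -0.03], 0],
    [0, [0, 0.025, -0.03], 0],
    [0, [0, 0.038, -0.01], 0],
    [0, [0, 0.038, -0.01], 0],
    [0, [0, 0.038, 0], 0],
    [0, [0, 0.038, 0], 0],
    [0, [0, 0.038, 0], 0]
  ]
}}

```text
t: 13.12
tcp_pos: [0.4909, -0.1571, 0.1109]
tool_rot: [[0.992, -0.098, -0.077], [-0.099, -0.995, -0.008], [-0.076, 0.016, -0.997]]
ft_force: [1.4, 0.1, -1.2]
width: -0.0003
```

```bash
python3 w.py 12
python3 - <<'E'
from h import *
for n in('top','side'):
    p,d,W,h,s,v=look(n);zz=W[...,2]
    z=np.load(n+'0.npz');W0=cloud(n,z['p'],z['d'])
    R=(d>0)&(W[...,0]>.4)&(W[...,0]<.8)&(W[...,1]>-.4)&(W[...,1]<.4)
    for m in comp(R&(zz>.012)&(zz<.05)):
        P=W[m];print(n,np.round(P.mean(0),3),m.sum(),rect(P))
    # front edge of base & rail face, strips along the rail
    c,sn=np.cos(np.radians(-8.1)),np.sin(np.radians(-8.1));q=W[...,:2]-[.7105,.0725]
    xr=q[...,0]*c+q[...,1]*sn;yr=-q[...,0]*sn+q[...,1]*c
    T=R&(zz>.0425+(0 if n=='top' else -.001))&(zz<.05)&(xr<-.008)&(s>80)
    print([(y,round(1e3*xr[T&(abs(yr*1e3-y)<5)].max(),1),round(1e3*xr[T&(abs(yr*1e3-y)<5)].min(),1)) for y in range(-50,100,10) if (T&(abs(yr*1e3-y)<5)).any()])
E
```

```text
top (array([662.3,  99.4]), array([159.2,  72.9]), np.float32(-8.07)) rail frame x,y mm [-51.5  19.8] rel yaw 0.03
side (array([662.5,  99.4]), array([159.3,  75.3]), np.float32(-8.07)) rail frame x,y mm [-51.3  19.9] rel yaw 0.03
13.2167 [ 0.4897 -0.1628  0.1103] tool yaw -6.27 [-0.7  0.1 -0.5]
top [0.682 0.084 0.041] 2453 (array([675.1,  77.4]), array([339.6, 105.4]), np.float32(-8.14))
top [0.663 0.294 0.033] 98 (array([663.3, 294.2]), array([30.2, 30.2]), np.float32(-61.13))
top [ 0.618 -0.14   0.034] 97 (array([ 617.6, -139.8]), array([28.5, 30.2]), np.float32(43.1))
top [0.431 0.363 0.031] 592 (array([432.5, 364.3]), array([65. , 70.5]), np.float32(0.11))
[(-50, np.float64(-14.0), np.float64(-87.4)), (-40, np.float64(-8.4), np.float64(-86.4)), (-30, np.float64(-13.3), np.float64(-87.5)), (-20, np.float64(-11.6), np.float64(-84.9)), (-10, np.float64(-11.9), np.float64(-80.9)), (0, np.float64(-13.0), np.float64(-82.3)), (10, np.float64(-12.1), np.float64(-80.8)), (20, np.float64(-9.8), np.float64(-81.7)), (30, np.float64(-36.1), np.float64(-82.4)), (40, np.float64(-15.9), np.floa
[... 574 characters left out ...]
ray([65.2, 69.2]), np.float32(1.39))
[(-50, np.float64(-14.0), np.float64(-88.6)), (-40, np.float64(-15.2), np.float64(-89.2)), (-30, np.float64(-13.7), np.float64(-88.7)), (-20, np.float64(-15.2), np.float64(-87.6)), (-10, np.float64(-15.2), np.float64(-85.8)), (0, np.float64(-13.2), np.float64(-85.0)), (10, np.float64(-20.7), np.float64(-85.8)), (20, np.float64(-13.7), np.float64(-85.5)), (30, np.float64(-13.6), np.float64(-84.5)), (40, np.float64(-14.1), np.float64(-83.8)), (50, np.float64(-15.7), np.float64(-86.0)), (60, np.float64(-15.7), np.float64(-87.5)), (70, np.float64(-9.2), np.float64(-88.0)), (80, np.float64(-13.8), np.float64(-88.8)), (90, np.float64(-14.8), np.float64(-88.4))]
```

View pics/top12.png

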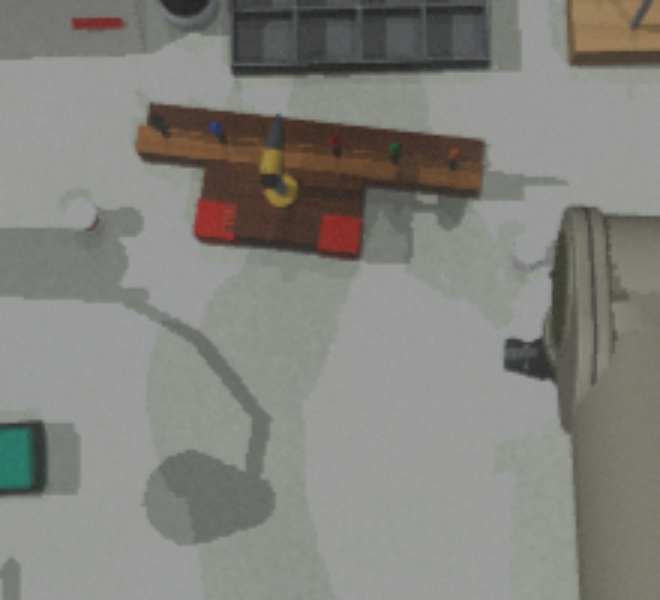

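View pics/side12.png

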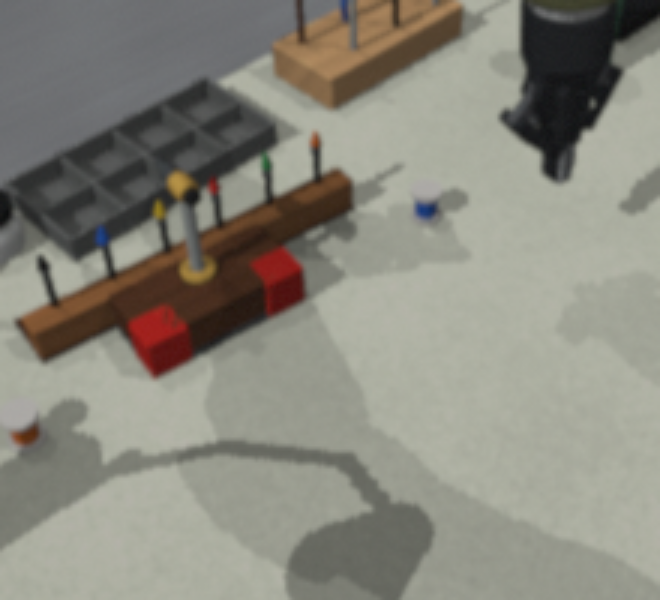

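Both views show the base square against the rail: the red guards are at (215,221) and (340,236) in the top crop, with no visible gap. The spools haven't moved and the arm is clear.

```bash
python3 -c "
from station import env
print(env.hand_in())"
```

```text
the job is handed in; nothing more can be done
None
```

The vise base now lies flush against the rail along its whole front. I pushed the guards with shut fingers in the order left, right, left, right, left, followed by a light seating press on the right. I handed the job in at about 13.3 s.

**Last checks that passed:**
- **Angle and distance:** both cameras put the base at 0.03° to the rail. Its centre is 51.4 mm from the rail's centreline, against 52 mm nominal, and the difference is within the calibration error.
- **Contact:** pressing each back corner in turn met firm resistance of about 23 N horizontally, with no further movement. The highest reading was about 28 N horizontally (37 N in all).
- **Other objects:** both spools measured within about 1 mm of their starting places, and so did the part of the case inside the window I measured. The gripper ended clear of everything.

**Checks that disagreed or were not made:**
- **Blocked views:** mid-task readings were often partly blocked by the arm, so I used whichever camera had the clearer view.
- **Gap along the front:** edge readings taken in strips scattered by several mm, too coarse to show a sub-millimetre gap.
- **Base and rail together:** the side camera measured the two at 108 mm deep and the top camera at 105 mm, against 104 mm nominal. I put the side figure down to noise.
- **Can, tumbler and pen:** I did not measure these again at the end, but the arm stayed well away from them.

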